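# Tap a parquet stave home against the cutter's hidden length stop

### The arm

A 6-joint arm with a two-finger parallel gripper is mounted at the origin on the work surface. World frame = base frame: x ahead of the robot, y to its left, z up, the work surface at z = 0. Lengths are in mm, angles in rad, forces in N, time in s.
With the tool pointing down it reaches from about 350 to 975 mm from the base axis. Payload 7.1 kg.
Tool frame: the origin (TCP) lies between the finger pads; the fingertips stand 17 mm ahead of it and the grasp point (between the pads) lies 2 mm behind it (tip_reach is the y of the fingertips in the tool frame, in mm); y points along the fingers, x is the direction in which the jaws open and shut, and the axes are right-handed (so a half turn about y gives the same grasp; the last joint's range is limited). The gripper opens to 88 mm and grips with 3 to 60 N. Pads are 20 mm wide; open, the fingers measure 115 mm over their backs; the gripper's body (75 mm by 178 mm) begins 61 mm behind the grasp point.
Start: joints at [1.092, 0.423, 1.63, -0, 1.089, -0.019], TCP at [277.323, 560.086, 239.675] pointing down, gripper open.
Joint ranges: [-3, 3], [-0.9, 2.11], [0.09, 2.58], [-1.31, 4.45], [0.11, 2.69], [-2.54, 2.54]. Speed limits (rad/s): [2.39, 2.39, 3.01, 3.14, 3.14, 3.14].

### API

Orientations are given as a rotation vector (axis times angle).
In Python, from workcell import get_obs, get_image, camera_model, close_job, silhouettes, tip_of, tip_reach gives the robot as it stands. The module is installed in compiled form; this text tells all that it offers.
- The arm moves only by the tool arm_command, never from a script. Its argument "targets" is a list of rows, each a list of 4 numbers: the shift along the tool's x, y, z in mm, then the turn about the tool's y in rad. A call has 1 to 20 rows; each row shifts and turns the commanded pose from where the row before left it, along the tool's axes as they then stand; what a row does not reach is not made up. A row lasts 1/12 s, in which the tool goes at most 41.7 mm and 7.16 degrees, less where a joint would pass 70% of its speed; a pose out of reach is approached as far as the arm can. A call is refused whole if a number of a shift passes 41.7 or a number of a turn 0.125, either way. A call with a gripper value outside its range is refused whole. "gripper" is the opening in per cent of the stroke, from 0 (shut) to 100 (fully open), set as the call begins (left out, the last holds). The fingers move at their own pace and stop on an object; the grip force is fixed at half the most. Time passes only in rows, so rows that do not move let the fingers close. It gives the time, the measured TCP pose, the force and the opening at its end, in the units of the state.
- get_obs(): the state, without advancing time (a new reading comes with each control period).
- get_image(name): name is "scene" or "side" or "wrist"; returns the picture (480x640x3 uint8, blue, green, red); there is no depth.
- camera_model(name): a dict with "mtx" (3x3 intrinsics, pixels), "position" and "orientation" of the camera in the world. Camera axes: x right, y up, looking along -z (the intrinsics and any distortion apply to the point x, -y, -z); pixel columns grow to the right and rows downward; lengths in mm; the calibration is good to about 2 mm. The wrist camera is an equidistant fisheye: a pixel r from the principal point sees the ray r / f radians off the axis. A picture is of the moment at which its call begins: read the wrist's pose just before it. camera_model takes no time and is no camera call; for the wrist camera it gives the pose at the moment of the call.
- close_job(): hands the job in, once; it reports no verdict.
Trained networks look in the newest picture that a camera, given by its name, has taken for a name from the list of things; names that differ only in an ending like _2 or _b are one class to them, and where a whole thing is asked for, a point or a joint stands for the part that bears it (a point fixed in the world has none). Each returns a list of dicts, best first, with "conf" (0 to 1); they miss things now and then, are a little off and sometimes report something else, mostly with a low value. They report only what shows in the picture. A call takes as long as a camera call. They do not tell look-alikes from the thing itself.
- silhouettes(camera, thing): "pixels" (480x640 bool, what is visible of it) and "at" ([column, row] in pixels, amid what is visible of it).
- tip_of(camera, thing): "at" ([column, row] in pixels: a listed point, or the origin of a listed thing).
The state is a dict: "t": time; "qpos": joint angles; "qvel": joint speeds; "joint_torque": joint torques, N m; "ee_pos": TCP position; "orientation": TCP orientation; "ft_force": force on the tool from outside, world axes, zero at the start; "moment": the same for the moment, N m; "width": finger opening in mm.
Only numpy, scipy, OpenCV 4.12 (cv2) and the standard library are available. Lean on these libraries where they do the work, as an engineer would, in place of code of your own. Each camera call takes 0.05 s, during which the arm holds its last target. There are 200 camera calls.

### The job

The length stop inside the plank cutter is already set. Take the blue tapping block from the rubber mat and with it nudge the oak stave gently along its channel, under the knife beam, until it sits fully home against the stop that is hidden beneath the grey cover, without pushing so hard that the stop slips from its setting. Then stand the block back upright on the mat and leave everything else on the counter where it is.

Things in the scene. Friction and masses are not known exactly. Their poses are not given: they have to be found in the camera images.
- cutter: Plank cutter fixed to the counter: aluminium bed 170 x 285 mm, top 25 mm up, steel fence at +x, black guide strip at -x, sprung hold-down, blue knife beam, lever at y 120 rising to +x (raised, 360 mm high; leave it), grey cover 65 mm high. Origin on the counter, +y is the push direction: bed from y -40 to 245, hold-down from y 50, beam (117 mm high) from y 95, cover y 141 to 245 mm
- bed_entry (a point): Middle of the bed's open -y end, on the bed's top face (25 mm above the counter). Axes as the cutter: +y points into the cutter along the channel, z up. The channel between fence and guide strip is 73 mm wide, the fence 14 mm and the strip 10 mm high above the bed. Nothing stands before this end, so the tool can go down beside it almost to the counter
- stave: Oak stave 70 x 250 x 15 mm, about 0.2 kg, long along its y, origin at the centre of its underside. Lies in the channel, its front under a sprung rubber hold-down (40 mm up), its tail overhanging the bed's open end. It rubs: sliding takes 2 to 6 N. The stop is a free run of 20 to 85 mm ahead of its nose; once home the tail still overhangs by 20 to 60 mm
- stave_nose (a point): Middle of the stave's front end face (+y), which meets the stop. The stop, a steel angle 54 mm wide under the grey cover, cannot be seen and no pose is given for it; it stands square across the channel, its face (stop_face) 150 to 190 mm along y from the cutter's origin. It is held by friction only and slips off its setting at 16 N
- stave_tail (a point): Middle of the stave's rear end face (-y side), 70 mm wide and 15 mm high, where the tapping block pushes; 32.5 mm above the counter
- block: Blue plastic tapping block, about 0.28 kg, 82 mm high, origin at the centre of its underside, z up. Base 70 (x) x 44 (y) x 38 mm high with flat tapping faces at y = +22 and -22 mm; on it stands a grip rib 60 (x) x 24 (y) mm, from 38 to 82 mm high. Both y faces serve alike
- block_grip (a point): Centre of the rib, 60 mm above the block's underside: the place to grip it, across its 24 mm thickness (along the block's y)
- toolmat: Black rubber mat 240 (x) x 170 (y) x 4 mm fixed to the counter, origin at the centre of its underside. The block starts on it and goes back on it; the pencil lies near its +x edge
- pencil: Flat red carpenter's pencil 13 x 172 x 8 mm lying along its y on the mat; leave it
- spare_stave: Another oak stave 70 x 250 x 15 mm lying on the counter; not the one to push; leave it
- offcut: Oak offcut 70 x 90 x 15 mm on the counter; leave it
- spraycan: White and green marking spray can, 65 mm across, 195 mm high; leave it
- penpot: Clear pot with four markers, 76 mm across, 155 mm high; leave it
- tape: Yellow tape measure, 75 x 38 x 66 mm; leave it
- screwbox: Yellow box of screws, 110 x 70 x 50 mm; leave it
- brick: Hollow terracotta brick, 120 x 200 x 65 mm; leave it
Things that resemble listed ones, but are neither listed nor needed, are in the scene too. Of the things that look like the block, take the one that is nearest to the robot's base at the start.

How it is judged (in metres and radians):
On the way, in this order (a step that is already met when the one before it is completed fails the run):
1. the tapping block is picked up off the mat (z of block in the frame of toolmat above 0.02 m), for 0.1 s.
2. the stave, pushed by the block, is pressed against the hidden stop (contact force between block and stave above 1 N and contact force between stave and stop above 1 N and y of stave_nose in the frame of stop_face above -0.0015 m), for 0.05 s.
At the end, for the whole second after the job is handed in: The stave lies flat and still in the channel, nose within 1.5 mm of the stop, which has kept its setting (within 1.5 mm); the block stands upright (within 0.1 rad), still and released, its centre over the mat; the other things have stayed within 20 mm of their places (y of stave_nose in the frame of stop_face above -0.0015 m and z of stave in the frame of cutter below 0.028 m and linear speed of each of stave, block below 0.01 m/s and z of block in the frame of toolmat between 0.002 and 0.007 m and angle between block's own z axis and vertical below 0.1 rad and x of block in the frame of toolmat between -0.12 and 0.12 m and y of block in the frame of toolmat between -0.085 and 0.085 m); the robot touches nothing.
It fails at once if the hidden stop is pushed more than 1.5 mm from its setting (distance of stop_face from where it was at the start of the episode above 0.0015 m).
It fails at once if the stave is pushed by the gripper or arm instead of the block (contact force between any of the fingers, the arm and stave above 1 N).
It fails at once if the stave is driven faster than 0.15 m/s instead of being nudged gently (linear speed of stave above 0.15 m/s).
It fails at once if another thing on the counter is moved by more than 20 mm (distance of any of pencil, spare_stave, offcut, spraycan, penpot, tape, screwbox, brick from where it was at the start of the episode above 0.02 m).
It also fails if it takes over 69 s, if anything falls off the work surface, if the arm or the gripper's body presses on something with over 40 N, if the wrist force passes 120 N, or if a joint passes its speed limit or range.

## Working session

There is one attempt and no reset: what is moved stays moved. The work goes in short steps, Python scripts to look and compute and a tool call to move; the robot and the scene stay as the last step left them, time stands still between calls to the robot, and variables do not carry over. Pictures are saved under pics/ and viewed, about 8 in all and at most 12, crops included, and the job is handed in when it is done.

Besides the shell and the picture viewer there is one more tool, called after "Emit:" by a JSON object that holds its "fn" and its "kwargs", one argument or row to a line. arm_command: Moves the arm, as the interface text tells. Its arguments: {"type":"object","properties":{"targets":{"type":"array","items":{"type":"array","items":{"type":"number"}}},"gripper":{"type":"number"}},"required":["targets"]}

```bash
mkdir -p pics
python3 - <<'E'
from workcell import *
import cv2,numpy as np
o=get_obs();print({k:np.round(v,3).tolist() for k,v in o.items()})
for n in("scene","side"):
    im=get_image(n);cv2.imwrite(f"pics/{n}0.png",im)
    m=camera_model(n);print(n,m)
    for t in("block","toolmat","stave","cutter","block_grip","pencil"):
        print(t,[(round(d["conf"],2),np.round(d["at"]).tolist()) for d in silhouettes(n,t)])
    for t in("stave_tail","stave_nose","bed_entry","block_grip","block","toolmat","cutter"):
        print("tip",t,[(round(d["conf"],2),np.round(d["at"],1).tolist()) for d in tip_of(n,t)])
E
```

```text
{'t': 0.0, 'qpos': [1.092, 0.424, 1.631, -0.0, 1.089, -0.019], 'qvel': [-0.0, 0.001, -0.001, 0.001, 0.001, -0.001], 'joint_torque': [-0.0, -54.465, -27.365, 0.064, 0.023, -0.0], 'ee_pos': [277.093, 559.592, 238.885], 'orientation': [-1.393, -0.863, 0.865], 'ft_force': [-0.063, -0.855, 0.331], 'moment': [0.011, 0.0, 0.005], 'width': 87.56}
scene {'mtx': array([[509.82196163,   0.        , 315.34449722],
       [  0.        , 509.82196163, 242.44227769],
       [  0.        ,   0.        ,   1.        ]]), 'position': array([1227.87045533,  833.67122367, 1341.80383487]), 'orientation': array([0.30626834, 0.8069799 , 2.31911853])}
block [(0.88, [210.0, 172.0]), (0.59, [276.0, 178.0]), (0.56, [240.0, 152.0])]
toolmat [(0.75, [264.0, 192.0])]
stave [(0.84, [298.0, 237.0])]
cutter [(0.69, [350.0, 265.0])]
block_grip [(0.85, [209.0, 169.0]), (0.73, [235.0, 151.0]), (0.69, [274.0, 177.0])]
pencil [(0.33, [299.0, 236.0])]
tip stave_tail [(0.68, [283.3, 227.5]), (0.58, [256.8, 282.8])]
tip stave_nose []
tip bed_entry [(0.65, [305.0, 243.4])]
tip block_grip [(0.61, [274.4, 172.7])]
tip block [(
[... 559 characters left out ...]
67.0])]
toolmat [(0.67, [293.0, 388.0]), (0.62, [332.0, 380.0]), (0.59, [395.0, 389.0])]
stave [(0.68, [309.0, 267.0]), (0.4, [296.0, 208.0])]
cutter [(0.81, [294.0, 210.0])]
block_grip [(0.91, [281.0, 466.0]), (0.73, [355.0, 459.0]), (0.71, [271.0, 380.0])]
pencil [(0.9, [332.0, 384.0])]
tip stave_tail [(0.59, [321.0, 292.7])]
tip stave_nose [(0.87, [291.5, 219.4])]
tip bed_entry [(0.87, [305.8, 269.0])]
tip block_grip [(0.82, [354.9, 452.9]), (0.59, [281.7, 461.8]), (0.51, [320.4, 293.2])]
tip block [(0.77, [355.1, 464.8]), (0.74, [269.5, 387.4]), (0.62, [275.1, 473.6]), (0.32, [251.6, 182.8])]
tip toolmat [(0.68, [288.9, 380.7])]
tip cutter [(0.61, [299.8, 262.2]), (0.15, [235.7, 142.2])]
```

View pics/scene0.png

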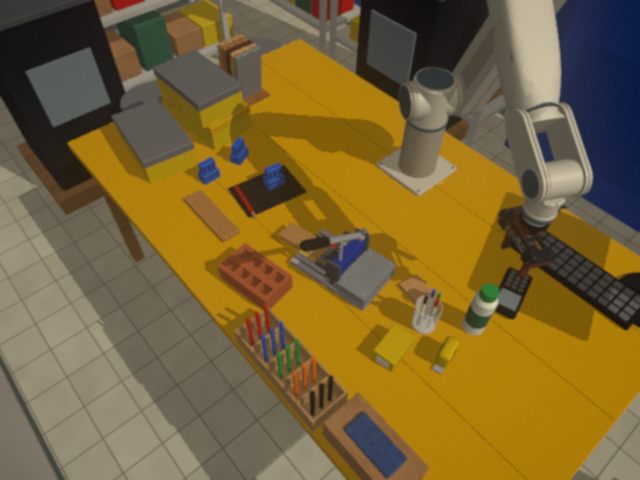

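View pics/side0.png

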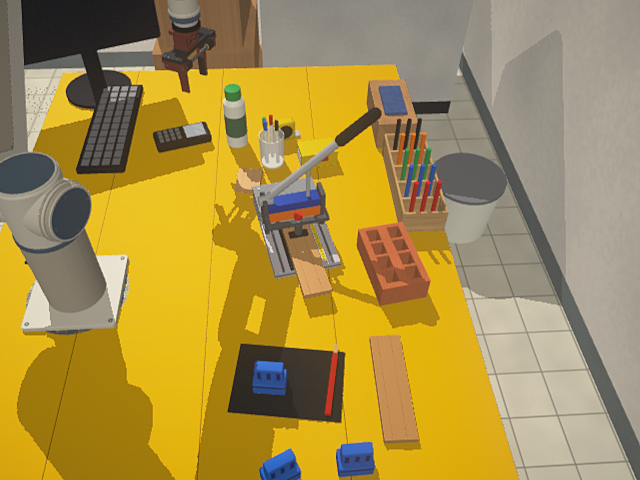

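```bash
cat > h.py <<'E'
import numpy as np,cv2
from scipy.spatial.transform import Rotation as R
from workcell import *
def ray(n,uv):
    m=camera_model(n);K=m["mtx"];x=(uv[0]-K[0,2])/K[0,0];y=(uv[1]-K[1,2])/K[1,1]
    if n=="wrist":
        r=np.hypot(x,y);s=np.sin(r)/max(r,1e-9);d=np.array([x*s,-y*s,-np.cos(r)])
    else:d=np.array([x,-y,-1])
    return np.array(m["position"]),R.from_rotvec(m["orientation"]).apply(d)
def onz(n,uv,z):
    p,d=ray(n,uv);return p+d*(z-p[2])/d[2]
def proj(n,P,m=None):
    m=m or camera_model(n);K=m["mtx"];c=R.from_rotvec(m["orientation"]).inv().apply(np.atleast_2d(P)-m["position"])
    a=np.c_[c[:,0],-c[:,1]]
    if n=="wrist":
        r=np.linalg.norm(a,axis=1);a=a*(np.arctan2(r,-c[:,2])/np.maximum(r,1e-9))[:,None]
    else:a=a/-c[:,2:]
    return a*[K[0,0],K[1,1]]+K[:2,2]
E
python3 - <<'E'
from h import *
np.set_printoptions(precision=1,suppress=True)
print("T",R.from_rotvec(get_obs()["orientation"]).as_matrix())
for n,t,uv,z in [("scene","block",(206.9,177.3),4),("scene","block",(241.7,157.2),4),("scene","block",(274.3,186),4),("scene","mat",(265,190.3),4),("scene","tail",(283.3,227.5),32),("scene","entry",(305,243.4),25),("scene","cutter",(314.4,257.8),0),
("side","block",(355.1,464.8),4),("side","block",(269.5,387.4),4),("side","block",(275.1,473.6),4),("side","mat",(288.9,380.7),4),("side","tail",(321,292.7),32),("side","nose",(291.5,219.4),32),("side","entry",(305.8,269),25),("side","cutter",(299.8,262.2),0)]:
    print(n,t,onz(n,uv,z))
E
```

```text
T [[ 0.4 -0.  -0.9]
 [ 0.9 -0.   0.4]
 [-0.  -1.   0. ]]
scene block [ 634.4 -465.4    4. ]
scene block [ 471.3 -471.6    4. ]
scene block [ 471.1 -266.9    4. ]
scene mat [ 510.4 -271.5    4. ]
scene tail [583.8 -69.9  32. ]
scene entry [568.6  25.3  25. ]
scene cutter [571.3  76.2   0. ]
side block [ 630.6 -464.3    4. ]
side block [ 464.8 -286.3    4. ]
side block [ 472.4 -472.6    4. ]
side mat [ 507.3 -272.5    4. ]
side tail [593.3 -57.7  32. ]
side nose [533.2 191.2  32. ]
side entry [561.7  23.4  25. ]
side cutter [549.   67.4   0. ]
```

```bash
cat >> h.py <<'E'
def go(P,yaw=None):
    "print shift in tool axes, and turn, towards world P (yaw = heading of tool x, deg)"
    o=get_obs();T=R.from_rotvec(o["orientation"]).as_matrix();h=np.degrees(np.arctan2(T[1,0],T[0,0]))
    s=T.T@(np.array(P)-o["ee_pos"]);tu=0 if yaw is None else -np.radians((yaw-h+180)%360-180)
    print("t%.2f"%o["t"],"pos",np.round(o["ee_pos"],1),"head %.2f"%h,"shift",np.round(s,1),"rows>=%.1f"%(np.linalg.norm(s)/41.7),"turn %.3f"%tu,"tilt",np.round(T[:2,1],3),"ft",np.round(o["ft_force"],1),"w",round(o["width"],1))
E
python3 - <<'E'
from h import *
go([470,-130,420],-90)
m=camera_model("wrist");print(m["mtx"],m["position"],R.from_rotvec(m["orientation"]).as_matrix().round(2))
E
```

```text
t1.40 pos [277.3 560.1 239.7] head 63.65 shift [-532.9 -180.3 -478.9] rows>=17.7 turn 2.682 tilt [-0. -0.] ft [-0.3 -0.4  0.3] w 88.0
[[371.64829954   0.         314.99042728]
 [  0.         371.64829954 237.50469792]
 [  0.           0.           1.        ]] [205.52804455 595.54973109 385.31559541] [[ 0.44 -0.86 -0.26]
 [ 0.9   0.42  0.13]
 [ 0.   -0.29  0.96]]
```

Emit:
{"fn": "arm_command", "kwargs": {
  "targets": [
    [0, -36, 0, 0],
    [0, -36, 0, 0],
    [0, -36, 0, 0],
    [0, -36, 0, 0],
    [0, -36, 0, 0],
    [-26.6, 0, -24, 0],
    [-26.6, 0, -24, 0],
    [-26.6, 0, -24, 0],
    [-26.6, 0, -24, 0],
    [-26.6, 0, -24, 0],
    [-26.6, 0, -24, 0],
    [-26.6, 0, -24, 0],
    [-26.6, 0, -24, 0],
    [-26.6, 0, -24, 0],
    [-26.6, 0, -24, 0],
    [-26.6, 0, -24, 0],
    [-26.6, 0, -24, 0],
    [-26.6, 0, -24, 0],
    [-26.6, 0, -24, 0],
    [-26.6, 0, -24, 0]
  ]
}}

```text
t: 3.07
ee_pos: [422.9, 41.0, 420.0]
orientation: [-1.393, -0.865, 0.864]
ft_force: [0.5, 0.9, 0.3]
width: 87.7
```

Emit:
{"fn": "arm_command", "kwargs": {
  "targets": [
    [-26.6, 0, -24, 0],
    [-26.6, 0, -24, 0],
    [-26.6, 0, -24, 0],
    [-26.6, 0, -24, 0],
    [-26.6, 0, -24, 0],
    [0, 0, 0, 0.12],
    [0, 0, 0, 0.12],
    [0, 0, 0, 0.12],
    [0, 0, 0, 0.12],
    [0, 0, 0, 0.12],
    [0, 0, 0, 0.12],
    [0, 0, 0, 0.12],
    [0, 0, 0, 0.12],
    [0, 0, 0, 0.12],
    [0, 0, 0, 0.12],
    [0, 0, 0, 0.12],
    [0, 0, 0, 0.12],
    [0, 0, 0, 0.12],
    [0, 0, 0, 0.12],
    [0, 0, 0, 0.12]
  ]
}}

```text
t: 4.73
ee_pos: [471.3, -129.7, 419.7]
orientation: [-1.502, 0.544, -0.544]
ft_force: [-1.0, 0.1, 0.3]
width: 87.7
```

Emit:
{"fn": "arm_command", "kwargs": {
  "targets": [
    [0, 0, 0, 0.12],
    [0, 0, 0, 0.12],
    [0, 0, 0, 0.12],
    [0, 0, 0, 0.12],
    [0, 0, 0, 0.12],
    [0, 0, 0, 0.12],
    [0, 0, 0, 0.12],
    [0, 0, 0, 0],
    [0, 0, 0, 0]
  ]
}}

```text
t: 5.48
ee_pos: [471.3, -129.6, 419.7]
orientation: [-1.23, 1.176, -1.176]
ft_force: [0.9, 0.1, 0.8]
width: 87.6
```

Run:
```python
from h import *
np.set_printoptions(precision=1,suppress=True)
go([470,-275,420],-90)
im=get_image("wrist");cv2.imwrite("pics/w1.png",im)
for t,z in(("stave_tail",32.5),("stave_nose",32.5),("bed_entry",25),("block_grip",64),("block",4),("toolmat",0),("cutter",0),("pencil",4),("stave",25)):
    for d in tip_of("wrist",t): print(t,round(d["conf"],2),np.array(d["at"]),onz("wrist",d["at"],z))
```

```text
t5.48 pos [ 471.3 -129.6  419.7] head -87.40 shift [145.1  -0.3  -7.9] rows>=3.5 turn 0.045 tilt [ 0. -0.] ft [0.9 0.1 0.8] w 87.6
stave_tail 0.89 [272.1 101.9] [587.4 -63.9  32.5]
stave_tail 0.18 [421.9 103.8] [ 598.8 -278.5   32.5]
stave_nose 0.8 [114.5 135.3] [543.2 187.4  32.5]
stave_nose 0.55 [ 10.4 168.5] [498.6 436.5  32.5]
stave_nose 0.3 [  4.4 101.6] [625.2 447.6  32.5]
block_grip 0.97 [541.  102.2] [ 627.1 -463.1   64. ]
block_grip 0.78 [421.1 197.6] [ 465.  -279.5   64. ]
block_grip 0.73 [538.9 192.3] [ 488.3 -477.    64. ]
block_grip 0.63 [429.5  24.2] [ 711.8 -276.3   64. ]
block 0.64 [409.9 189.7] [ 465.8 -278.2    4. ]
block 0.64 [521.2 104.7] [ 624.4 -462.7    4. ]
block 0.6 [518.  192.1] [ 476.9 -474.1    4. ]
toolmat 0.89 [405.4 163.6] [ 505.8 -268.3    0. ]
toolmat 0.64 [409.6 188.1] [ 467.7 -278.5    0. ]
toolmat 0.57 [113.5 135.5] [543.  208.4   0. ]
cutter 0.52 [  5.3 101.9] [629.8 479.4   0. ]
pencil 0.8 [418.5 105.6] [ 597.5 -281.7    4. ]
stave 0.79 [188.  121.9] [559.4  63.   25. ]
stave 0.47 [409.1 161.2] [ 511.8 -267.4   25. ]
```

View pics/w1.png

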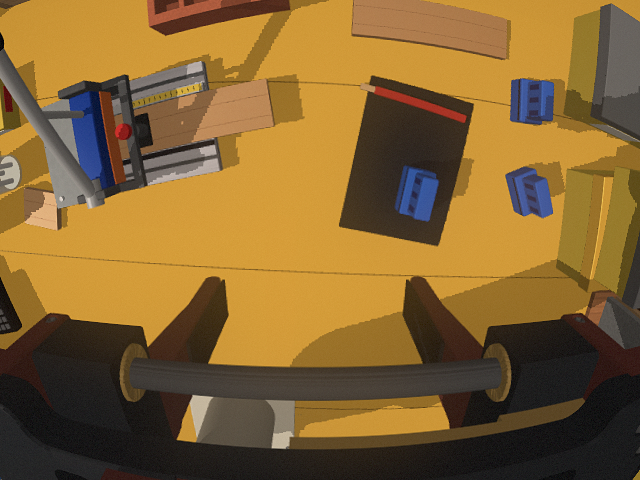

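Run:
```python
from h import *
np.set_printoptions(precision=1,suppress=True)
get_image("wrist")
for uv,z in(((372,76),4),((473,102),4),((438,245),4),((340,226),4),((267,80),40),((273,126),40),((205,62),30),((220,170),30)):
    print(uv,onz("wrist",uv,z))
for t,z in(("stave",40),("toolmat",4),("block",60)):
    for d in silhouettes("wrist",t):
        c=max(cv2.findContours(d["pixels"].astype(np.uint8),0,1)[0],key=len)[:,0]
        w=np.array([onz("wrist",p,z)[:2] for p in c],np.float32)
        print(t,round(d["conf"],2),cv2.minAreaRect(w))
```

```text
(372, 76) [ 636.2 -207.7    4. ]
(473, 102) [ 614.5 -372.2    4. ]
(438, 245) [ 377.2 -336.8    4. ]
(340, 226) [ 402.  -171.9    4. ]
(267, 80) [618.4 -56.7  40. ]
(273, 126) [552.9 -67.5  40. ]
(205, 62) [648.6  37.5  30. ]
(220, 170) [487.4  11.   30. ]
stave 0.71 ((567.1065063476562, 39.29637908935547), (72.32610321044922, 211.2453155517578), 11.397642135620117)
toolmat 0.74 ((415.81597900390625, 386.28326416015625), (101.90145874023438, 75.63646697998047), 81.35379791259766)
toolmat 0.67 ((507.1742248535156, -271.09783935546875), (170.96632385253906, 239.84571838378906), 81.42357635498047)
toolmat 0.5 ((567.8369140625, 51.04603576660156), (75.82637023925781, 223.88656616210938), 11.163061141967773)
block 0.79 ((627.227783203125, -449.3537902832031), (70.56002807617188, 81.46705627441406), 3.8688085079193115)
block 0.66 ((483.2807922363281, -462.742919921875), (91.83760070800781, 73.17279815673828), 25.493026733398438)
block 0.64 ((470.3148193359375, -273.6243896484375), (58.12907409667969, 73.50505828857422), 81.89712524414062)
```

Emit:
{"fn": "arm_command", "kwargs": {
  "targets": [
    [36, 28, -3, 0.045],
    [36, 28, -3, 0],
    [36, 28, -3, 0],
    [36, 28, -3, 0],
    [0, 28, 0, 0],
    [0, 28, 0, 0],
    [0, 0, 0, 0],
    [0, 0, 0, 0]
  ]
}}

```text
t: 6.85
ee_pos: [460.9, -260.7, 260.8]
orientation: [-1.208, 1.215, -1.209]
ft_force: [0.2, -0.2, 0.3]
width: 87.9
```

Run:
```python
from h import *
np.set_printoptions(precision=1,suppress=True)
go([470,-275,250],-90)
im=get_image("wrist");cv2.imwrite("pics/w2.png",im)
for t,z in(("block_grip",64),("block",4),("toolmat",0)):
    for d in tip_of("wrist",t): print(t,round(d["conf"],2),np.array(d["at"]),onz("wrist",d["at"],z))
```

```text
t6.85 pos [ 460.9 -260.7  260.8] head -90.20 shift [14.3 10.7  9.2] rows>=0.5 turn -0.003 tilt [-0.  0.] ft [ 0.2 -0.2  0.3] w 87.9
block_grip 0.98 [338.1 206.1] [ 470.  -283.6   64. ]
block_grip 0.81 [515.3  52.4] [ 632.9 -463.6   64. ]
block_grip 0.66 [522.4 195.2] [ 484.7 -479.5   64. ]
block 0.97 [495.3 189.7] [ 480.2 -477.5    4. ]
block 0.87 [330.  194.8] [ 470.4 -278.4    4. ]
block 0.7 [488.6  61.7] [ 631.8 -462.     4. ]
toolmat 0.7 [327.2 157.5] [ 511.6 -275.3    0. ]
```

View pics/w2.png

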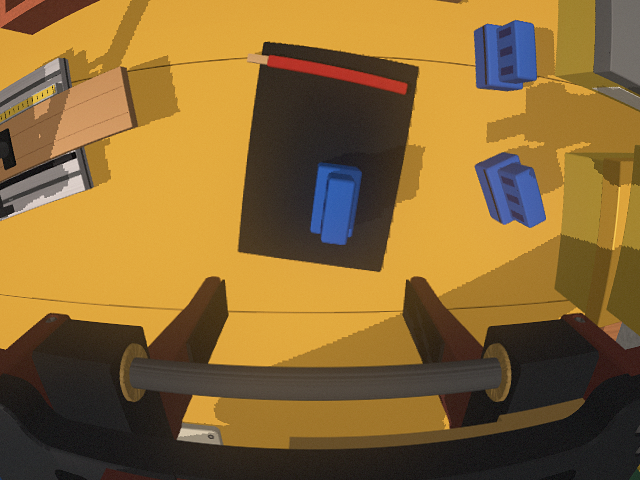

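```bash
cat >> h.py <<'E'
from scipy.optimize import minimize
def box(x0,x1,y0,y1,z0,z1):return np.array([[x,y,z] for x in(x0,x1) for y in(y0,y1) for z in(z0,z1)],float)
BLOCK=[box(-35,35,-22,22,0,38),box(-30,30,-12,12,38,82)]
def fit(cam,mask,parts,z,x0):
    m=camera_model(cam)
    g=mask.astype(np.float32);
    def f(v):
        c,s=np.cos(v[2]),np.sin(v[2]);M=np.array([[c,-s,0],[s,c,0],[0,0,1]]);a=np.zeros(mask.shape,np.uint8)
        for p in parts:
            q=proj(cam,p@M.T+[v[0],v[1],z],m);cv2.fillConvexPoly(a,np.round(cv2.convexHull(q.astype(np.float32))*16).astype(np.int32),255,cv2.LINE_AA,4)
        a=a/255.;return 1-np.minimum(a,g).sum()/np.maximum(a,g).sum()
    r=minimize(f,x0,method="Nelder-Mead",options=dict(initial_simplex=np.array(x0)+np.array([[0,0,0],[8,0,0],[0,8,0],[0,0,.15]]),xatol=.01,fatol=1e-5))
    return r.x,r.fun
E
python3 - <<'E'
from h import *
im=get_image("wrist");hsv=cv2.cvtColor(im,cv2.COLOR_BGR2HSV)
c=cv2.inRange(hsv,(105,120,50),(130,255,255))
n,l,s,_=cv2.connectedComponentsWithStats(c)
b=l==l[210,340];print(b.sum(),s[l[210,340]])
for y in(-.15,0,-.3):
  print("col",fit("wrist",b,BLOCK,4,[470,-279,y]))
for d in silhouettes("wrist","block"):
    if np.hypot(d["at"][0]-338,d["at"][1]-204)<25: print(d["conf"],fit("wrist",d["pixels"],BLOCK,4,[470,-279,-.15]))
o=[d for d in silhouettes("wrist","stave")]
for d in o: print(d["conf"],d["at"])
E
```

```text
3233 [ 309  165   51   82 3233]
col (array([ 4.67807302e+02, -2.80777133e+02, -1.07009366e-01]), np.float64(0.07773564888076157))
col (array([ 4.67720554e+02, -2.80686197e+02, -1.09896637e-01]), np.float64(0.07825448981919914))
col (array([ 4.67672822e+02, -2.80811784e+02, -1.10248833e-01]), np.float64(0.07818731671964241))
0.66 (array([ 4.67365322e+02, -2.80313811e+02, -1.21018831e-01]), np.float64(0.07312084388411799))
0.62 [74.2, 124.7]
```

Run:
```python
from h import *
go([467.7,-280.5,64],-97)
```

```text
t7.20 pos [ 462.2 -261.1  263. ] head -90.15 shift [ 19.2 199.    5.1] rows>=4.8 turn 0.119 tilt [ 0.002 -0.001] ft [-0.1 -0.5  0.3] w 87.9
```

Emit:
{"fn": "arm_command", "kwargs": {
  "targets": [
    [19, 0, 5, 0.119],
    [0, 33, 0, 0],
    [0, 33, 0, 0],
    [0, 33, 0, 0],
    [0, 33, 0, 0],
    [0, 20, 0, 0],
    [0, 0, 0, 0],
    [0, 0, 0, 0]
  ]
}}

```text
t: 7.87
ee_pos: [466.4, -279.8, 109.5]
orientation: [-1.149, 1.3, -1.297]
ft_force: [-0.1, 0.0, 0.2]
width: 87.8
```

Run:
```python
from h import *
go([467.7,-280.5,64],-97)
im=get_image("wrist");cv2.imwrite("pics/w3.png",im)
```

```text
t7.87 pos [ 466.4 -279.8  109.5] head -96.99 shift [ 0.5 45.5  1.5] rows>=1.1 turn 0.000 tilt [-0.001  0.001] ft [-0.1  0.   0.2] w 87.8
```

View pics/w3.png

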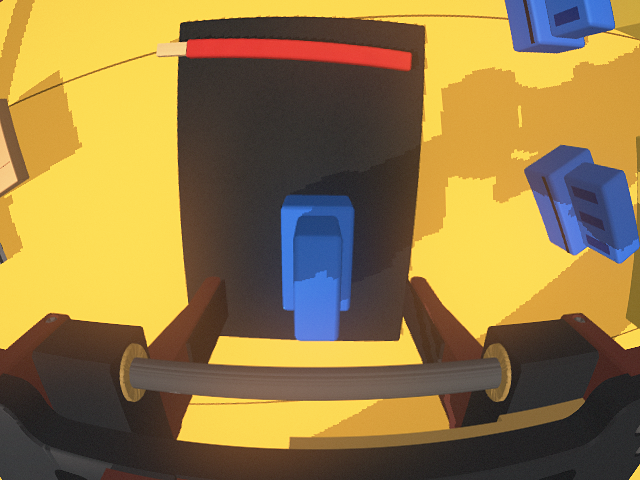

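Emit:
{"fn": "arm_command", "kwargs": {
  "targets": [
    [0.5, 23, 1.5, 0],
    [0, 22, 0, 0],
    [0, 0, 0, 0],
    [0, 0, 0, 0]
  ]
}}

```text
t: 8.25
ee_pos: [468.4, -280.9, 65.8]
orientation: [-1.149, 1.298, -1.299]
ft_force: [-0.5, -0.0, 1.1]
width: 88.0
```

Emit:
{"fn": "arm_command", "kwargs": {
  "targets": [
    [0, 0, 0, 0],
    [0, 0, 0, 0],
    [0, 0, 0, 0],
    [0, 0, 0, 0],
    [0, 0, 0, 0],
    [0, 0, 0, 0],
    [0, 0, 0, 0],
    [0, 0, 0, 0],
    [0, 0, 0, 0],
    [0, 0, 0, 0]
  ],
  "gripper": 0
}}

```text
t: 9.08
ee_pos: [467.8, -280.7, 64.5]
orientation: [-1.149, 1.299, -1.299]
ft_force: [-0.7, 0.0, 0.1]
width: 24.4
```

Emit:
{"fn": "arm_command", "kwargs": {
  "targets": [
    [0, -20, 0, 0],
    [0, -20, 0, 0],
    [0, -20, 0, 0],
    [0, 0, 0, 0],
    [0, 0, 0, 0]
  ]
}}

```text
t: 9.5
ee_pos: [468.2, -280.9, 124.9]
orientation: [-1.148, 1.297, -1.3]
ft_force: [0.0, -0.8, -2.6]
width: 23.8
```

Run:
```python
from h import *
np.set_printoptions(precision=2,suppress=True)
im=get_image("side");cv2.imwrite("pics/s1.png",im)
from math import *
th=radians(10)
e=np.array([-sin(th),cos(th)]);tail=np.array([587,-63])
p=tail-e*(22+20); print(p); go([*p,124],-80)
for n in("wrist","side","scene"):
    get_image(n)
    for t,z in(("stave_tail",32.5),("bed_entry",25)):
        for d in tip_of(n,t)[:2]: print(n,t,d["conf"],d["at"],onz(n,d["at"],z))
c=camera_model("wrist")
```

```text
[ 594.29 -104.36]
t9.55 pos [ 467.5 -280.5  124. ] head -97.00 shift [-190.3   -0.   104.3] rows>=5.2 turn -0.297 tilt [-0.  0.] ft [ 0.7 -0.3 -2.8] w 23.7
wrist stave_tail 0.97 [21.8, 140.5] [584.07 -59.98  32.5 ]
wrist bed_entry 0.29 [314.4, 314.6] [ 414.09 -273.2    25.  ]
side stave_tail 0.77 [318.5, 292.0] [587.46 -55.68  32.5 ]
side stave_tail 0.7 [283.2, 136.2] [522.99 549.64  32.5 ]
side bed_entry 0.8 [307.1, 267.5] [565.21  28.07  25.  ]
side bed_entry 0.27 [289.7, 381.7] [ 508.77 -286.51   25.  ]
scene stave_tail 0.56 [284.9, 229.5] [585.4 -59.2  32.5]
scene stave_tail 0.35 [243.6, 197.8] [ 605.31 -267.43   32.5 ]
scene bed_entry 0.7 [306.6, 245.3] [569.69  34.84  25.  ]
```

Emit:
{"fn": "arm_command", "kwargs": {
  "targets": [
    [-28, 0, 18.4, 0],
    [-28, 0, 18.4, 0],
    [-28, 0, 18.4, 0],
    [-28, 0, 18.4, 0],
    [-28, 0, 18.4, 0],
    [-28, 0, 18.4, 0],
    [0, 0, 0, -0.099],
    [0, 0, 0, -0.099],
    [0, 0, 0, -0.099],
    [0, 0, 0, 0],
    [0, 0, 0, 0]
  ]
}}

```text
t: 10.92
ee_pos: [597.8, -127.3, 124.4]
orientation: [-1.286, 1.082, -1.081]
ft_force: [0.1, 0.9, -2.5]
width: 24.3
```

Run:
```python
from h import *
np.set_printoptions(precision=2,suppress=True)
go([597.6,-127,124],-80)
im=get_image("wrist");cv2.imwrite("pics/w4.png",im)
for t,z in(("stave_tail",32.5),("bed_entry",25),("stave",25)):
    for d in tip_of("wrist",t)[:2]: print(t,d["conf"],d["at"],onz("wrist",d["at"],z))
for d in silhouettes("wrist","stave")[:2]:
    c=max(cv2.findContours(d["pixels"].astype(np.uint8),0,1)[0],key=len)[:,0]
    w=np.array([onz("wrist",p,40)[:2] for p in c],np.float32)
    print(d["conf"],d["at"],cv2.minAreaRect(w),cv2.boxPoints(cv2.minAreaRect(w)))
```

```text
t10.92 pos [ 597.8 -127.3  124.4] head -80.15 shift [-0.4  0.4 -0.2] rows>=0.0 turn -0.003 tilt [-0.  0.] ft [ 0.1  0.9 -2.5] w 24.3
stave_tail 0.59 [216.0, 249.6] [586.05 -60.38  32.5 ]
stave 0.84 [79.9, 249.4] [561.52  58.79  25.  ]
0.61 [122.4, 250.8] ((565.9249267578125, 47.11219787597656), (72.87338256835938, 230.12501525878906), 11.545867919921875) [[507.2  152.55]
 [553.26 -72.91]
 [624.65 -58.33]
 [578.59 167.14]]
```

View pics/w4.png

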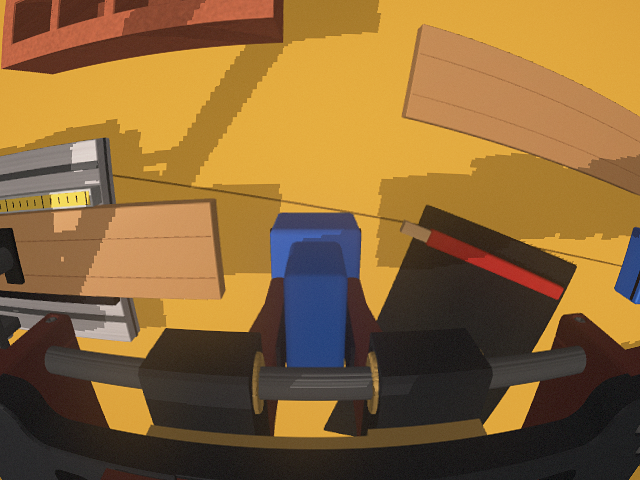

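Run:
```python
from h import *
np.set_printoptions(precision=2,suppress=True)
im=get_image("wrist");hsv=cv2.cvtColor(im,cv2.COLOR_BGR2HSV)
# sub-pixel-ish line fits of the stave outline on z=40
d=silhouettes("wrist","stave")[0]["pixels"]
c=max(cv2.findContours(d.astype(np.uint8),0,1)[0],key=len)[:,0]
W=np.array([onz("wrist",p,40)[:2] for p in c]);A=np.radians(100);e=np.array([np.cos(A),np.sin(A)]);n=np.array([np.sin(A),-np.cos(A)])
a=(W-[586,-60])@e;b=(W-[586,-60])@n
def ln(s,nm):
    v=cv2.fitLine(W[s].astype(np.float32),cv2.DIST_HUBER,0,.01,.01).ravel();print(nm,s.sum(),v[2:],np.degrees(np.arctan2(v[1],v[0]))%180)
ln((a>10)&(a<110)&(b>25),"+x edge");ln((a>10)&(a<75)&(b<-25),"-x edge");ln((a<8)&(abs(b)<30),"tail")
for uv in((215,199),(224,298),(213,199),(221,299)):print(uv,onz("wrist",uv,40))
for uv in((105,138),(134,340)):print("bed",uv,onz("wrist",uv,32))
```

```text
+x edge 122 [611.37   2.45] 101.8131
-x edge 78 [545.91 -31.22] 101.025826
tail 84 [586.81 -64.89] 12.191706
(215, 199) [623.11 -57.95  40.  ]
(224, 298) [553.84 -70.69  40.  ]
(213, 199) [622.9  -56.61  40.  ]
(221, 299) [552.6  -68.59  40.  ]
bed (105, 138) [653.05  32.59  32.  ]
bed (134, 340) [492.96   5.86  32.  ]
```

Emit:
{"fn": "arm_command", "kwargs": {
  "targets": [
    [0, 18, 2.3, -0.017],
    [0, 18, 0, 0],
    [0, 16, 0, 0],
    [-12, 0, 0, 0],
    [-12, 0, 0, 0],
    [-9, 0, 0, 0],
    [-4, 0, 0, 0],
    [0, 0, 0, 0],
    [0, 0, 0, 0],
    [0, 0, 0, 0]
  ]
}}

```text
t: 12.1
ee_pos: [593.7, -90.8, 73.3]
orientation: [-1.293, 1.065, -1.067]
ft_force: [-0.4, -0.0, -2.0]
width: 23.7
```

Run:
```python
from h import *
for i in range(3): go([597.6,-127,72],-79.2); get_image("wrist")
cv2.imwrite("pics/w5.png",get_image("wrist")[120:420,0:480])
```

```text
t12.10 pos [593.7 -90.8  73.3] head -78.99 shift [36.3  1.3 -3.1] rows>=0.9 turn 0.004 tilt [ 0.001 -0.   ] ft [-0.4 -0.  -2. ] w 23.7
t12.15 pos [593.6 -90.9  73.1] head -79.01 shift [36.2  1.2 -2.9] rows>=0.9 turn 0.003 tilt [ 0.001 -0.   ] ft [ 0.1  0.2 -2.5] w 24.1
t12.20 pos [593.4 -91.   72.9] head -79.03 shift [36.1  1.  -2.8] rows>=0.9 turn 0.003 tilt [ 0.001 -0.   ] ft [ 1.  -0.5 -2. ] w 24.0
```

View pics/w5.png

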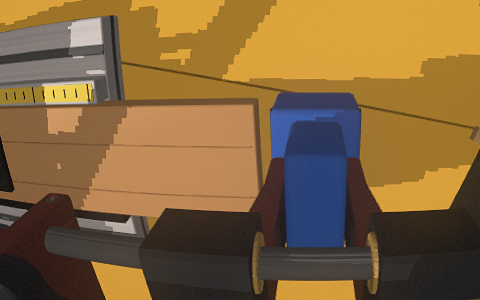

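Emit:
{"fn": "arm_command", "kwargs": {
  "targets": [
    [-1, 0, 0, 0],
    [-1, 0, 0, 0],
    [-1, 0, 0, 0],
    [-1, 0, 0, 0]
  ]
}}

```text
t: 12.63
ee_pos: [592.3, -86.7, 72.5]
orientation: [-1.294, 1.067, -1.067]
ft_force: [-1.2, 1.5, -1.6]
width: 24.0
```

Emit:
{"fn": "arm_command", "kwargs": {
  "targets": [
    [-1, 0, 0, 0],
    [-1, 0, 0, 0]
  ]
}}

```text
t: 12.8
ee_pos: [592.0, -84.7, 72.6]
orientation: [-1.294, 1.067, -1.067]
ft_force: [-0.5, 0.2, -2.5]
width: 23.9
```

Emit:
{"fn": "arm_command", "kwargs": {
  "targets": [
    [-1, 0, 0, 0],
    [-1, 0, 0, 0]
  ]
}}

```text
t: 12.97
ee_pos: [591.6, -82.8, 72.6]
orientation: [-1.294, 1.066, -1.067]
ft_force: [-0.1, -4.0, -2.0]
width: 23.8
```

Emit:
{"fn": "arm_command", "kwargs": {
  "targets": [
    [-1, 0, 0, 0],
    [-1, 0, 0, 0]
  ]
}}

```text
t: 13.13
ee_pos: [591.4, -81.3, 72.6]
orientation: [-1.295, 1.066, -1.067]
ft_force: [-0.5, -3.4, -3.0]
width: 23.9
```

Emit:
{"fn": "arm_command", "kwargs": {
  "targets": [
    [-1, 0, 0, 0],
    [-1, 0, 0, 0]
  ]
}}

```text
t: 13.3
ee_pos: [590.9, -79.2, 72.6]
orientation: [-1.294, 1.067, -1.067]
ft_force: [0.0, -4.6, -3.8]
width: 24.3
```

Emit:
{"fn": "arm_command", "kwargs": {
  "targets": [
    [0, 0, 0, 0],
    [0, 0, 0, 0]
  ]
}}

```text
t: 13.47
ee_pos: [590.8, -79.0, 72.6]
orientation: [-1.294, 1.067, -1.067]
ft_force: [0.5, -3.7, -3.3]
width: 24.1
```

Emit:
{"fn": "arm_command", "kwargs": {
  "targets": [
    [-1, 0, 0, 0],
    [-1, 0, 0, 0],
    [-1, 0, 0, 0],
    [-1, 0, 0, 0],
    [-1, 0, 0, 0],
    [-1, 0, 0, 0]
  ]
}}

```text
t: 13.97
ee_pos: [589.7, -72.9, 72.6]
orientation: [-1.294, 1.067, -1.067]
ft_force: [-0.7, -4.4, -3.7]
width: 24.1
```

Emit:
{"fn": "arm_command", "kwargs": {
  "targets": [
    [-1, 0, 0, 0],
    [-1, 0, 0, 0],
    [-1, 0, 0, 0],
    [-1, 0, 0, 0],
    [-1, 0, 0, 0]
  ]
}}

```text
t: 14.38
ee_pos: [588.8, -68.0, 72.6]
orientation: [-1.294, 1.067, -1.067]
ft_force: [1.0, -4.8, -2.9]
width: 24.0
```

Run:
```python
from h import *
go([0,0,0])
im=get_image("wrist");cv2.imwrite("pics/w6.png",cv2.resize(im[120:320,60:300],None,fx=3,fy=3,interpolation=cv2.INTER_CUBIC))
for t in("bed_entry",):
  for d in tip_of("wrist",t): print(d["conf"],d["at"],onz("wrist",d["at"],25))
```

```text
t14.38 pos [588.8 -68.   72.6] head -79.01 shift [-179.    72.6 -565. ] rows>=14.3 turn 0.000 tilt [ 0. -0.] ft [ 1.  -4.8 -2.9] w 24.0
0.45 [531.9, 383.8] [ 527.24733892 -249.40490066   25.        ]
```

View pics/w6.png

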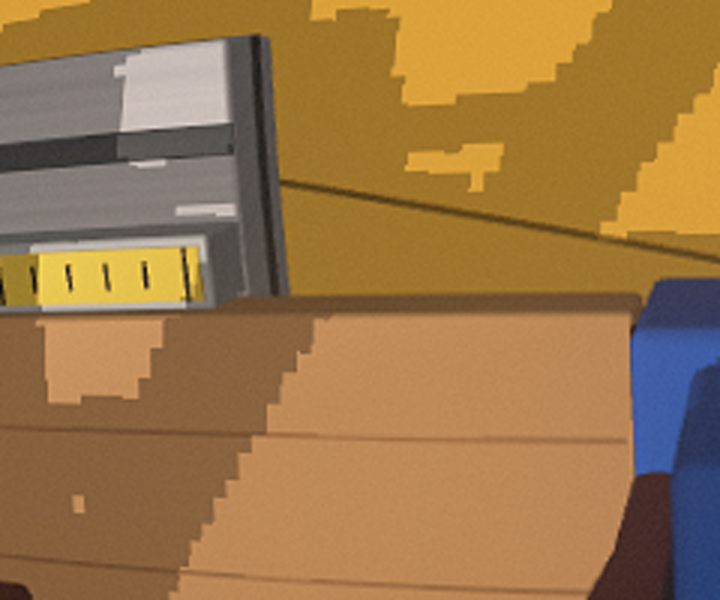

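Run:
```python
from h import *
e=np.array([-.1874,.9823])
for nm,u,v,z in(("top25",230,90,25),("top25",241,265,25),("bot0",268,60,0),("bot0",287,280,0),("mid",262,150,12),("tail40",631,340,40),("tail40",633,450,40)):
    p=onz("wrist",(60+u/3,120+v/3),z);print(nm,p.round(1),(p[:2]@e).round(1))
```

```text
top25 [641.6  43.4  25. ] -77.6
top25 [608.6  37.8  25. ] -76.9
bot0 [645.5  47.6   0. ] -74.2
bot0 [599.5  38.1   0. ] -74.9
mid [628.8  41.2  12. ] -77.4
tail40 [612.9 -40.7  40. ] -154.8
tail40 [593.4 -44.1  40. ] -154.5
```

Emit:
{"fn": "arm_command", "kwargs": {
  "targets": [
    [-1, 0, 0, 0],
    [-1, 0, 0, 0],
    [-1, 0, 0, 0],
    [-1, 0, 0, 0],
    [-1, 0, 0, 0],
    [-1, 0, 0, 0],
    [-1, 0, 0, 0],
    [-1, 0, 0, 0],
    [-1, 0, 0, 0],
    [-1, 0, 0, 0],
    [-1, 0, 0, 0],
    [-1, 0, 0, 0],
    [-1, 0, 0, 0],
    [-0.5, 0, 0, 0],
    [0, 0, 0, 0]
  ]
}}

```text
t: 15.73
ee_pos: [586.1, -54.7, 72.6]
orientation: [-1.294, 1.067, -1.067]
ft_force: [0.2, -4.7, -2.8]
width: 24.1
```

Emit:
{"fn": "arm_command", "kwargs": {
  "targets": [
    [-0.7, 0, 0, 0],
    [-0.7, 0, 0, 0]
  ]
}}

```text
t: 15.9
ee_pos: [585.9, -53.5, 72.6]
orientation: [-1.294, 1.067, -1.067]
ft_force: [0.3, -5.5, -2.3]
width: 23.5
```

Emit:
{"fn": "arm_command", "kwargs": {
  "targets": [
    [-0.7, 0, 0, 0],
    [-0.7, 0, 0, 0]
  ]
}}

```text
t: 16.07
ee_pos: [585.6, -52.1, 72.6]
orientation: [-1.294, 1.067, -1.067]
ft_force: [-0.2, -4.2, -3.3]
width: 24.1
```

Emit:
{"fn": "arm_command", "kwargs": {
  "targets": [
    [-0.7, 0, 0, 0],
    [-0.7, 0, 0, 0]
  ]
}}

```text
t: 16.23
ee_pos: [585.4, -50.7, 72.6]
orientation: [-1.294, 1.067, -1.067]
ft_force: [0.3, -4.3, -3.2]
width: 23.6
```

Emit:
{"fn": "arm_command", "kwargs": {
  "targets": [
    [-0.7, 0, 0, 0],
    [-0.7, 0, 0, 0]
  ]
}}

```text
t: 16.4
ee_pos: [585.1, -49.3, 72.6]
orientation: [-1.294, 1.067, -1.067]
ft_force: [0.3, -4.4, -3.2]
width: 23.9
```

Emit:
{"fn": "arm_command", "kwargs": {
  "targets": [
    [-0.7, 0, 0, 0],
    [-0.7, 0, 0, 0]
  ]
}}

```text
t: 16.57
ee_pos: [584.8, -47.9, 72.6]
orientation: [-1.294, 1.067, -1.067]
ft_force: [0.3, -4.1, -2.9]
width: 23.6
```

Emit:
{"fn": "arm_command", "kwargs": {
  "targets": [
    [-0.7, 0, 0, 0],
    [-0.7, 0, 0, 0]
  ]
}}

```text
t: 16.73
ee_pos: [584.5, -46.5, 72.6]
orientation: [-1.294, 1.067, -1.067]
ft_force: [0.2, -4.8, -2.1]
width: 23.6
```

Emit:
{"fn": "arm_command", "kwargs": {
  "targets": [
    [-0.7, 0, 0, 0],
    [-0.7, 0, 0, 0]
  ]
}}

```text
t: 16.9
ee_pos: [584.3, -45.2, 72.5]
orientation: [-1.294, 1.067, -1.067]
ft_force: [0.1, -4.7, -3.4]
width: 23.9
```

Emit:
{"fn": "arm_command", "kwargs": {
  "targets": [
    [-0.7, 0, 0, 0],
    [-0.7, 0, 0, 0]
  ]
}}

```text
t: 17.07
ee_pos: [584.0, -43.8, 72.6]
orientation: [-1.294, 1.067, -1.067]
ft_force: [0.5, -4.3, -2.9]
width: 24.0
```

Emit:
{"fn": "arm_command", "kwargs": {
  "targets": [
    [-0.7, 0, 0, 0],
    [-0.7, 0, 0, 0]
  ]
}}

```text
t: 17.23
ee_pos: [583.8, -42.4, 72.6]
orientation: [-1.294, 1.067, -1.067]
ft_force: [1.5, -6.2, -2.7]
width: 24.0
```

Emit:
{"fn": "arm_command", "kwargs": {
  "targets": [
    [-0.5, 0, 0, 0],
    [0, 0, 0, 0]
  ]
}}

```text
t: 17.4
ee_pos: [583.6, -41.8, 72.6]
orientation: [-1.294, 1.067, -1.067]
ft_force: [0.7, -3.9, -3.3]
width: 24.2
```

Emit:
{"fn": "arm_command", "kwargs": {
  "targets": [
    [-0.7, 0, 0, 0],
    [-0.7, 0, 0, 0]
  ]
}}

```text
t: 17.57
ee_pos: [583.4, -40.6, 72.6]
orientation: [-1.294, 1.067, -1.067]
ft_force: [0.4, -5.4, -3.0]
width: 23.7
```

Emit:
{"fn": "arm_command", "kwargs": {
  "targets": [
    [-0.7, 0, 0, 0],
    [-0.7, 0, 0, 0]
  ]
}}

```text
t: 17.73
ee_pos: [583.1, -39.2, 72.6]
orientation: [-1.294, 1.067, -1.067]
ft_force: [1.5, -5.0, -3.0]
width: 24.0
```

Emit:
{"fn": "arm_command", "kwargs": {
  "targets": [
    [-0.7, 0, 0, 0],
    [-0.7, 0, 0, 0]
  ]
}}

```text
t: 17.9
ee_pos: [582.9, -37.8, 72.6]
orientation: [-1.294, 1.067, -1.067]
ft_force: [0.6, -4.6, -2.3]
width: 23.9
```

Emit:
{"fn": "arm_command", "kwargs": {
  "targets": [
    [-0.7, 0, 0, 0],
    [-0.7, 0, 0, 0]
  ]
}}

```text
t: 18.07
ee_pos: [582.6, -36.4, 72.6]
orientation: [-1.294, 1.067, -1.067]
ft_force: [0.3, -5.0, -2.0]
width: 23.8
```

Emit:
{"fn": "arm_command", "kwargs": {
  "targets": [
    [-0.7, 0, 0, 0],
    [-0.7, 0, 0, 0]
  ]
}}

```text
t: 18.23
ee_pos: [582.3, -35.1, 72.6]
orientation: [-1.294, 1.067, -1.067]
ft_force: [0.9, -3.4, -2.2]
width: 24.1
```

Emit:
{"fn": "arm_command", "kwargs": {
  "targets": [
    [-0.7, 0, 0, 0],
    [-0.7, 0, 0, 0]
  ]
}}

```text
t: 18.4
ee_pos: [582.0, -33.7, 72.6]
orientation: [-1.294, 1.067, -1.067]
ft_force: [0.7, -5.0, -3.8]
width: 24.1
```

Emit:
{"fn": "arm_command", "kwargs": {
  "targets": [
    [-0.7, 0, 0, 0],
    [-0.7, 0, 0, 0]
  ]
}}

```text
t: 18.57
ee_pos: [581.8, -32.3, 72.6]
orientation: [-1.294, 1.067, -1.067]
ft_force: [0.3, -4.9, -2.8]
width: 23.7
```

Emit:
{"fn": "arm_command", "kwargs": {
  "targets": [
    [-0.7, 0, 0, 0],
    [-0.7, 0, 0, 0]
  ]
}}

```text
t: 18.73
ee_pos: [581.5, -30.9, 72.6]
orientation: [-1.294, 1.067, -1.067]
ft_force: [0.1, -6.0, -2.7]
width: 24.0
```

Emit:
{"fn": "arm_command", "kwargs": {
  "targets": [
    [-0.7, 0, 0, 0],
    [-0.7, 0, 0, 0]
  ]
}}

```text
t: 18.9
ee_pos: [581.3, -29.5, 72.6]
orientation: [-1.294, 1.067, -1.067]
ft_force: [-0.2, -4.1, -2.5]
width: 24.0
```

Emit:
{"fn": "arm_command", "kwargs": {
  "targets": [
    [-0.7, 0, 0, 0],
    [-0.7, 0, 0, 0]
  ]
}}

```text
t: 19.07
ee_pos: [581.0, -28.2, 72.6]
orientation: [-1.294, 1.067, -1.067]
ft_force: [0.3, -4.8, -2.7]
width: 23.7
```

Emit:
{"fn": "arm_command", "kwargs": {
  "targets": [
    [-0.7, 0, 0, 0],
    [-0.7, 0, 0, 0]
  ]
}}

```text
t: 19.23
ee_pos: [580.7, -26.8, 72.6]
orientation: [-1.294, 1.067, -1.067]
ft_force: [0.7, -4.5, -2.8]
width: 24.0
```

Emit:
{"fn": "arm_command", "kwargs": {
  "targets": [
    [-0.7, 0, 0, 0],
    [-0.7, 0, 0, 0]
  ]
}}

```text
t: 19.4
ee_pos: [580.5, -25.4, 72.6]
orientation: [-1.294, 1.067, -1.067]
ft_force: [-0.4, -5.2, -3.1]
width: 23.7
```

Emit:
{"fn": "arm_command", "kwargs": {
  "targets": [
    [-0.7, 0, 0, 0],
    [-0.7, 0, 0, 0]
  ]
}}

```text
t: 19.57
ee_pos: [580.2, -24.1, 72.6]
orientation: [-1.294, 1.067, -1.067]
ft_force: [0.8, -4.6, -2.8]
width: 24.3
```

Emit:
{"fn": "arm_command", "kwargs": {
  "targets": [
    [-0.7, 0, 0, 0],
    [-0.7, 0, 0, 0]
  ]
}}

```text
t: 19.73
ee_pos: [579.9, -22.7, 72.6]
orientation: [-1.294, 1.067, -1.067]
ft_force: [1.9, -5.3, -2.8]
width: 23.9
```

Emit:
{"fn": "arm_command", "kwargs": {
  "targets": [
    [-0.7, 0, 0, 0],
    [-0.7, 0, 0, 0]
  ]
}}

```text
t: 19.9
ee_pos: [579.6, -21.3, 72.5]
orientation: [-1.294, 1.067, -1.067]
ft_force: [0.7, -5.5, -3.0]
width: 23.7
```

Emit:
{"fn": "arm_command", "kwargs": {
  "targets": [
    [-0.7, 0, 0, 0],
    [-0.7, 0, 0, 0]
  ]
}}

```text
t: 20.07
ee_pos: [579.4, -20.0, 72.6]
orientation: [-1.294, 1.067, -1.067]
ft_force: [0.3, -4.7, -1.9]
width: 24.1
```

Emit:
{"fn": "arm_command", "kwargs": {
  "targets": [
    [-0.7, 0, 0, 0],
    [-0.7, 0, 0, 0]
  ]
}}

```text
t: 20.23
ee_pos: [579.1, -18.6, 72.6]
orientation: [-1.294, 1.067, -1.067]
ft_force: [0.7, -4.4, -3.2]
width: 23.5
```

Emit:
{"fn": "arm_command", "kwargs": {
  "targets": [
    [-0.7, 0, 0, 0],
    [-0.7, 0, 0, 0]
  ]
}}

```text
t: 20.4
ee_pos: [578.9, -17.2, 72.6]
orientation: [-1.294, 1.067, -1.067]
ft_force: [-0.7, -5.0, -3.1]
width: 23.7
```

Emit:
{"fn": "arm_command", "kwargs": {
  "targets": [
    [-0.7, 0, 0, 0],
    [-0.7, 0, 0, 0]
  ]
}}

```text
t: 20.57
ee_pos: [578.6, -15.8, 72.6]
orientation: [-1.294, 1.067, -1.067]
ft_force: [-0.6, -5.6, -2.5]
width: 24.0
```

Emit:
{"fn": "arm_command", "kwargs": {
  "targets": [
    [-0.7, 0, 0, 0],
    [-0.7, 0, 0, 0]
  ]
}}

```text
t: 20.73
ee_pos: [578.3, -14.4, 72.6]
orientation: [-1.294, 1.067, -1.067]
ft_force: [0.5, -5.1, -2.3]
width: 24.2
```

Emit:
{"fn": "arm_command", "kwargs": {
  "targets": [
    [-0.7, 0, 0, 0],
    [-0.7, 0, 0, 0]
  ]
}}

```text
t: 20.9
ee_pos: [578.1, -13.1, 72.6]
orientation: [-1.294, 1.067, -1.067]
ft_force: [-0.4, -4.9, -3.1]
width: 23.9
```

Emit:
{"fn": "arm_command", "kwargs": {
  "targets": [
    [-0.7, 0, 0, 0],
    [-0.7, 0, 0, 0]
  ]
}}

```text
t: 21.07
ee_pos: [578.2, -12.6, 72.7]
orientation: [-1.295, 1.065, -1.068]
ft_force: [3.0, -13.8, -3.9]
width: 24.0
```

Emit:
{"fn": "arm_command", "kwargs": {
  "targets": [
    [0, 0, 0, 0]
  ]
}}

```text
t: 21.15
ee_pos: [578.2, -12.7, 72.6]
orientation: [-1.295, 1.065, -1.068]
ft_force: [1.1, -10.7, -4.7]
width: 23.6
```

Emit:
{"fn": "arm_command", "kwargs": {
  "targets": [
    [3, 0, 0, 0],
    [10, 0, 0, 0],
    [20, 0, 0, 0],
    [30, 0, 0, 0],
    [20, -20, 0, 0],
    [0, -30, 0, 0],
    [0, 0, 0, 0.1],
    [0, 0, 0, 0.1],
    [0, 0, 0, 0.114],
    [0, 0, 0, 0],
    [0, 0, 0, 0]
  ]
}}

```text
t: 22.07
ee_pos: [593.5, -93.2, 122.5]
orientation: [-1.15, 1.297, -1.296]
ft_force: [-0.1, -0.4, -2.3]
width: 23.6
```

Run:
```python
from h import *
go([467.8,-280.7,120],-97)
```

```text
t22.07 pos [593.5 -93.2 122.5] head -96.84 shift [ 201.1    2.4 -102.5] rows>=5.4 turn 0.003 tilt [-0.     0.001] ft [-0.1 -0.4 -2.3] w 23.6
```

Emit:
{"fn": "arm_command", "kwargs": {
  "targets": [
    [25.1, 0, -12.8, 0.003],
    [25.1, 0, -12.8, 0],
    [25.1, 0, -12.8, 0],
    [25.1, 0, -12.8, 0],
    [25.1, 0, -12.8, 0],
    [25.1, 0, -12.8, 0],
    [25.1, 0, -12.8, 0],
    [25.1, 0, -12.8, 0],
    [0, 15, 0, 0],
    [0, 15, 0, 0],
    [0, 15, 0, 0],
    [0, 8, 0, 0],
    [0, 2, 0, 0],
    [0, 0, 0, 0],
    [0, 0, 0, 0]
  ]
}}

```text
t: 23.32
ee_pos: [467.5, -279.7, 67.9]
orientation: [-1.148, 1.3, -1.3]
ft_force: [-0.4, -0.8, -2.0]
width: 23.7
```

Emit:
{"fn": "arm_command", "kwargs": {
  "targets": [
    [0, 1, 0, 0],
    [0, 1, 0, 0],
    [0, 0, 0, 0]
  ]
}}

```text
t: 23.57
ee_pos: [467.3, -279.8, 66.0]
orientation: [-1.147, 1.3, -1.301]
ft_force: [-0.2, -0.9, -3.0]
width: 23.6
```

Run:
```python
from h import *
go([467.8,-280.7,64.5],-97)
```

```text
t23.57 pos [ 467.3 -279.8   66. ] head -97.15 shift [0.9 1.5 0.6] rows>=0.0 turn -0.003 tilt [ 0.001 -0.   ] ft [-0.2 -0.9 -3. ] w 23.6
```

Emit:
{"fn": "arm_command", "kwargs": {
  "targets": [
    [0, 0.8, 0, 0],
    [0, 0.7, 0, 0],
    [0, 0, 0, 0]
  ]
}}

```text
t: 23.82
ee_pos: [467.3, -279.8, 64.5]
orientation: [-1.147, 1.3, -1.301]
ft_force: [-0.1, 0.5, 2.9]
width: 23.5
```

Emit:
{"fn": "arm_command", "kwargs": {
  "targets": [
    [0, 0, 0, 0],
    [0, 0, 0, 0],
    [0, 0, 0, 0],
    [0, 0, 0, 0],
    [0, 0, 0, 0],
    [0, 0, 0, 0],
    [0, 0, 0, 0],
    [0, 0, 0, 0],
    [0, 0, 0, 0],
    [0, 0, 0, 0]
  ],
  "gripper": 100
}}

```text
t: 24.65
ee_pos: [467.0, -279.7, 64.1]
orientation: [-1.147, 1.301, -1.301]
ft_force: [0.2, 0.2, 0.6]
width: 86.0
```

Emit:
{"fn": "arm_command", "kwargs": {
  "targets": [
    [0, -15, 0, 0],
    [0, -30, 0, 0],
    [0, -30, 0, 0],
    [0, -30, 0, 0],
    [0, -30, 0, 0],
    [0, -30, 0, 0],
    [0, 0, 0, 0],
    [0, 0, 0, 0]
  ]
}}

```text
t: 25.32
ee_pos: [467.9, -280.3, 230.9]
orientation: [-1.146, 1.297, -1.304]
ft_force: [-0.3, 0.0, -0.8]
width: 87.7
```

Run:
```python
from h import *
go([467.8,-280.7,64.5],-97)
im=get_image("wrist");a=get_image("side")
s=a[130:430,170:470]
cv2.imwrite("pics/f.png",np.hstack([cv2.resize(im,(400,300)),s]))
b=[d for d in silhouettes("wrist","block")]
for d in b:
    print(d["conf"],d["at"],fit("wrist",d["pixels"],BLOCK,4,[468,-280,-.12]) if abs(onz("wrist",d["at"],45)[1]+280)<60 else "")
for d in tip_of("wrist","stave_tail"): print(d["conf"],onz("wrist",d["at"],32.5))
for d in tip_of("side","stave_tail"): print(d["conf"],onz("side",d["at"],32.5))
```

```text
t25.32 pos [ 467.9 -280.3  230.9] head -97.17 shift [ 1.000e-01  1.664e+02 -7.000e-01] rows>=4.0 turn -0.003 tilt [ 0.003 -0.002] ft [-0.3  0.  -0.8] w 87.7
0.92 [311.9, 218.7] (array([ 4.65549779e+02, -2.78118121e+02, -1.42713652e-01]), np.float64(0.0737985931237809))
0.77 [481.2, 35.3] 
0.74 [33.7, 21.6] 
0.66 [506.9, 181.1] 
0.92 [567.65968462  12.19835046  32.5       ]
0.57 [749.9764639   -4.20028578  32.5       ]
0.66 [574.82622858  12.0279575   32.5       ]
```

View pics/f.png

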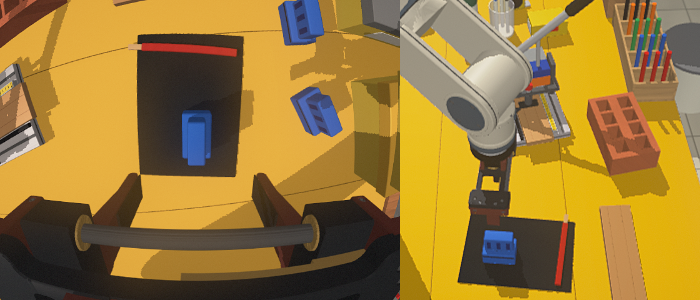

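```bash
python3 -c "
from workcell import *
print(close_job())"
```

```text
the job is handed in; nothing more can be done
None
```

I gripped the blue block nearest the base and pushed the stave with it about 72 mm along the channel. I put the block back on the mat at 25 s of the 69 s allowed and handed the job in, which reported no verdict.

- **Push:** the stave slid steadily at 4 to 5 N. After about 31 mm I went in 1.4 mm steps until the wrist force rose to 13.8 N, settling at 10.7 N. Less the sliding friction, that is about 6 to 9 N on the stop, below its 16 N slip limit. The arm then stood about 0.8 mm short of its target.
- **Block:** the last pictures show it upright and released near the middle of the mat. The fit to its outline puts it within about 3 mm of where it started.
- **Stave:** the wrist camera puts the tail at (568, 12) mm and the side camera at (575, 12) mm. The arm's own position at contact gave (574, 9) mm. They agree to about 7 mm, which is no better than the camera detections.
- **Not confirmed:** the stop is hidden, so I infer that the stave is home and the stop has not slipped from the forces alone. I did not re-measure the other things on the counter. The pencil, spare stave and brick look undisturbed in the last picture.

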